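# File the sawn end of a brooder strip with forward strokes

## Task

The plastic strip standing in the vise has a sharp saw burr on its top end and is about to go back into the chicks' brooder. Pick up the file by its orange handle and, holding it level, push it away from you squarely across the middle of the strip's end in three light but firm strokes (a few newtons, without forcing it), each running on the strip from the front third of the blade to its rear third, lifting the file clear at the end of every stroke and never dragging it back over the end. Then set the file down flat on the white board before letting it go, and leave the jar, bowl and bottle where they are.

Things in the scene. Friction and masses are not known exactly. Their poses are not given: they have to be found in the camera images.
- file: Hand file, 140 to 280 g. Origin on the blade's underside, centre line, at the heel (where blade meets handle); +x along the blade to the tip, +z up. Blade flat, 200 long (x 0 to 200), 22 wide, 5 thick (z 0 to 5). Ferrule x -12 to 0, handle x -110 to -10. Starts with the blade lying on the board, its handle out over the near side. Balances some 70 mm ahead of the heel.
- file_grip (a point): Point in the middle of the orange front part of the file's handle, 28 mm behind the heel (file x -28, z 2.5), axes as the file: take it here. The orange part (x -66 to -10) is flat-sided, 26 wide and 28 high; at the start its underside is 8.5 mm above the table.
- file_mid (a point): Point on the underside of the blade half-way along it (file x 100).
- vise: Blue vacuum-base vise, fixed; origin on the table right under the strip, +x the filing direction (yaw within 0.3 rad of straight ahead). Jaws 70 wide (y), 105 high, from x -34 to +37; base 132 across; screw handle out to x -109, at most 76 high.
- board: White plastic cutting board, fixed, 200 (x) by 160 (y) by 20 thick; origin at the centre of its underside, so the top is at z 20 mm.
- jar: Small jar with a yellow lid, 48 across, 55 high, origin under its centre. Leave it.
- bowl: Steel feeding bowl, 96 across, 45 high, origin under its centre. Leave it.
- bottle: Bottle, 66 across, 170 high, origin under its centre. Leave it.
- strip (a joint): Bending of the springy strip near the jaws, rad: 0 when straight, positive when its top is pushed along +x (forward stroke), negative when it is dragged back towards the robot; 14 N m/rad, so about 0.004 rad, or 0.25 mm at the top, per newton of sideways push.
- jaws (a point): Centre of the upright polycarbonate strip where it leaves the vise jaws, 105 above the table. z up, +x the filing direction (away from the robot, through the strip's thickness). The strip is 4 thick (x) and 22 wide (y), in brown masking paper with the topmost 8 mm bare white; its flat top end, the surface to be filed, is 50 to 66 straight above this point, different each time.
Mind the look-alikes: they are no part of the job. Leave any red or yellow look-alike of the vise alone.

How it is judged:
By the outcome, as a careful person would: the job done as asked, in the order asked, and still so for the second after the job is handed in, with the robot touching nothing.
It also fails if it takes over 72 s, if anything falls off the work surface, if the arm or the gripper's body presses on something with over 40 N, if the wrist force passes 120 N, or if a joint passes its speed limit or range.

## Robot

A 6-joint arm with a two-finger parallel gripper is mounted at the origin on the work surface. World frame = base frame: x ahead of the robot, y to its left, z up, the work surface at z = 0. Lengths are in mm, angles in rad, forces in N, time in s.
With the tool pointing down it reaches from about 350 to 875 mm from the base axis. Payload 4.2 kg.
Tool frame: the origin (TCP) lies at the very end of the fingers, on their centre line; the grasp point (between the pads) lies 19 mm behind it; z points along the fingers, y is the line along which they close (so a half turn about z gives the same grasp; the last joint's range is limited). The gripper opens to 85 mm and grips with 20 to 120 N. Pads are 22 mm wide; open, the fingers measure 114 mm over their backs; the gripper's body (76 mm by 85 mm) begins 54 mm behind the grasp point. The pads swing forward as they close: fully open they stand 13 mm farther back than shut.
Start: joints at [0.259, 0.385, 0.008, 0, -1.194, -0.259], TCP at [624.979, 0.025, 231.312] pointing down, gripper open.
Joint ranges: [-3.14, 3.14], [-1.21, 2.06], [-1.07, 1.41], [-3.16, 2.05], [-2.99, -0.16], [-3.1, 3.1]. Speed limits (rad/s): [2.79, 2.79, 3.14, 3.14, 3.14, 3.14].

## Interface

Orientations are given as a unit quaternion [x, y, z, w].
In Python, from bench import read_state, get_image, camera_model, job_done gives the robot as it stands.
- The arm moves only by the shell command python3 -m handwheel 'ROWS'. ROWS is JSON, a list of rows, each a list of 7 numbers: the shift along the tool's x, y, z in m, then the turn, a rotation vector about the tool's x, y, z in rad, then the gripper's target within -1 to 1 (fully open at 1, half-way at 0, shut at -1). In form: [[dx, dy, dz, wx, wy, wz, jaw], ...]. A call has 1 to 10 rows; each row is the pose to reach, as a shift and turn from the pose commanded when the call began, along the tool's axes at that moment; what a row does not reach only later rows make up. A row lasts 1/8 s, in which the tool goes at most 62.5 mm and 10.7 degrees, less where a joint would pass 70% of its speed; a pose out of reach is approached as far as the arm can. A call with a gripper value outside its range is refused whole. The fingers move at their own pace and stop on an object; the grip force is fixed at half the most. Time passes only in rows, so rows that repeat a pose let the fingers close. It gives the time, the measured TCP pose, the force, the opening and the grip force at its end, in the units of the state.
- read_state(): the state, without advancing time (a new reading comes with each control period).
- get_image(name): name is "scene" or "side" or "wrist"; returns (picture, depth): 420x560x3 uint8, blue, green, red; 420x560 float32, mm along the optical axis (not along the pixel's ray), 0 where there is no reading.
- camera_model(name): a dict with "K" (3x3 intrinsics, pixels), "dist" ([k1, k2, p1, p2, k3] as OpenCV has them; the pictures are not rectified), "rvec" (rotation vector, rad) and "tvec" (3), from world to camera coordinates, as OpenCV has them; the wrist camera has in their place "hand_eye" (4x4, takes a point from camera to tool coordinates, whose origin is the TCP and whose axes are the flange's). Camera axes: x right, y down, z forward; pixel columns grow to the right and rows downward; lengths in mm; the calibration is good to about 2 mm. A picture is of the moment at which its call begins: read the wrist's pose just before it. camera_model takes no time and is no camera call.
- job_done(): hands the job in; it is judged then, once.
The state is a dict: "clock": time; "joints": joint angles; "joint_vel": joint speeds; "joint_efforts": joint torques, N m; "position": TCP position; "ee_rot": TCP orientation; "contact_force": force on the tool from outside, world axes, zero at the start; "wrist_torque": the same for the moment, N m; "gripper_width": finger opening in mm; "grasp_force": force on a finger pad.
Only numpy, scipy, OpenCV 4.12 (cv2) and the standard library are available. Lean on these libraries where they do the work, as an engineer would, in place of code of your own. Each camera call takes 0.05 s, during which the arm holds its last target. There are 200 camera calls.

## Working session

There is one attempt and no reset: what is moved stays moved. The work goes in short steps, Python scripts to look and compute and a shell command to move; the robot and the scene stay as the last step left them, time stands still between calls to the robot, and variables do not carry over. Pictures are saved under pics/ and viewed, at most 10 in all, crops included, and the job is handed in when it is done.

```bash
mkdir -p pics; ls; python3 - <<'E'
from bench import *
import cv2,numpy as np
s=read_state();print(s)
for n in("scene","side","wrist"):
    p,d=get_image(n);cv2.imwrite(f"pics/{n}0.png",p);np.savez(f"pics/{n}0.npz",p=p,d=d);print(n,camera_model(n))
E
```

```text
pics
{'clock': 0.0, 'joints': array([ 2.58618576e-01,  3.85578390e-01,  6.61023842e-03, -5.16610513e-04,
       -1.19399720e+00, -2.58580194e-01]), 'joint_vel': array([-0.0016584 , -0.00018762,  0.00126662, -0.00104161,  0.00062267,
        0.0005626 ]), 'joint_efforts': array([-9.55001960e-04, -3.92286408e+01,  1.88399577e+01,  4.18616563e+00,
       -4.72148502e-03,  8.27910434e-07]), 'position': array([6.24408455e+02, 3.36827495e-02, 2.30199693e+02]), 'ee_rot': array([-0.70705252,  0.70716016,  0.00075279, -0.00081677]), 'contact_force': array([-0.45320006,  0.22293287, -0.07070517]), 'wrist_torque': array([ 0.05357886, -0.03254851,  0.00355713]), 'grasp_force': 0.0, 'gripper_width': 85.35511376034054}
scene {'K': array([[472.57891182,   0.        , 284.33223142],
       [  0.        , 472.57891182, 197.96139957],
       [  0.        ,   0.        ,   1.        ]]), 'dist': array([0.0477889, 0.       , 0.       , 0.       , 0.       ]), 'rvec': array([ 1.26397265,  2.25546242, -0.93899289]), 'tvec': array([ 107.50529713, -330.32453077, 1647.64260588])}
side {'K': array([[459.41265
[... 240 characters left out ...]
581917, -0.70638291,  0.29038944]), 'tvec': array([-330.59696192,  386.52278643, 1115.35692683])}
wrist {'K': array([[355.49959142,   0.        , 270.56775028],
       [  0.        , 355.49959142, 209.1959063 ],
       [  0.        ,   0.        ,   1.        ]]), 'dist': array([-0.04451773,  0.        ,  0.        ,  0.        ,  0.        ]), 'hand_eye': array([[ 9.21243396e-04, -9.64203118e-01, -2.65163154e-01,
         6.60124215e+01],
       [ 9.99998439e-01,  1.28808065e-03, -1.20955502e-03,
        -3.81618425e-01],
       [ 1.50780825e-03, -2.65161626e-01,  9.64202800e-01,
        -1.42826621e+02],
       [ 0.00000000e+00,  0.00000000e+00,  0.00000000e+00,
         1.00000000e+00]])}
```

View pics/scene0.png

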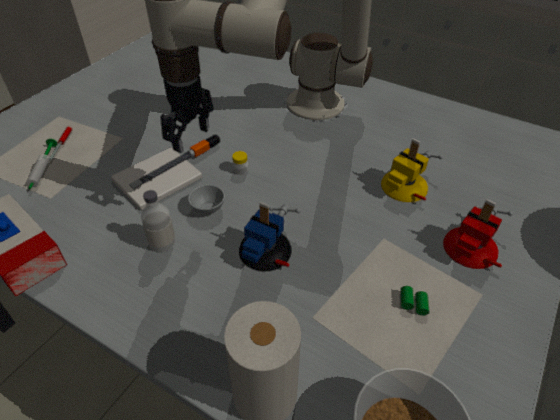

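View pics/side0.png

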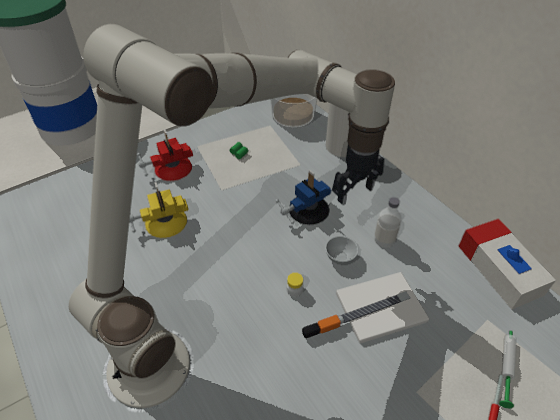

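View pics/wrist0.png

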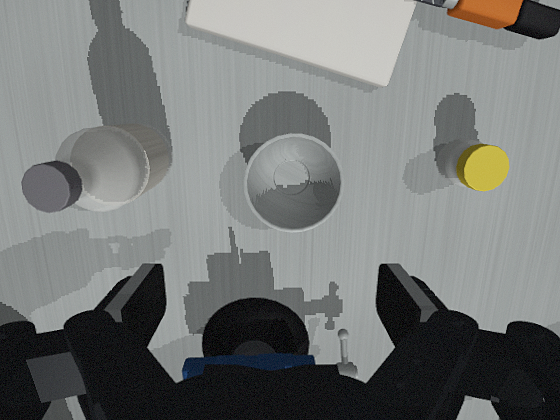

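```bash
cat > h.py <<'E'
from bench import *
import cv2,numpy as np
from scipy.spatial.transform import Rotation as R
def pose(n,s=None):
    m=camera_model(n)
    if n=="wrist":
        T=np.eye(4);T[:3,:3]=R.from_quat(s["ee_rot"]).as_matrix();T[:3,3]=s["position"]
        return m,T@m["hand_eye"]
    T=np.eye(4);T[:3,:3]=cv2.Rodrigues(m["rvec"])[0];T[:3,3]=m["tvec"];return m,np.linalg.inv(T)
def rays(n,uv,s=None):
    m,T=pose(n,s);q=cv2.undistortPoints(np.float64(uv).reshape(-1,1,2),m["K"],m["dist"]).reshape(-1,2)
    return T[:3,3],np.c_[q,np.ones(len(q))]@T[:3,:3].T
def cloud(n,d,s=None):
    v,u=np.mgrid[:420,:560];o,r=rays(n,np.c_[u.ravel(),v.ravel()],s)
    w=o+r*d.ravel()[:,None];w[d.ravel()==0]=np.nan;return w.reshape(420,560,3)
def proj(n,P,s=None):
    m,T=pose(n,s);E=np.linalg.inv(T)
    return cv2.projectPoints(np.float64(P).reshape(-1,1,3),cv2.Rodrigues(E[:3,:3])[0],E[:3,3],m["K"],m["dist"])[0].reshape(-1,2)
def tri(views):  # [(o,r)]
    A=0;b=0
    for o,r in views:
        r=r/np.linalg.norm(r);M=np.eye(3)-np.outer(r,r);A=A+M;b=b+M@o
    return np.linalg.solve(A,b)
def grab(n,tag):
    s=read_state();p,d=get_image(n);cv2.imwrite(f"pics/{tag}.png",p);np.savez(f"pics/{tag}.npz",p=p,d=d,q=s["ee_rot"],x=s["position"]);return s,p,d
E
python3 - <<'E'
from h import *
np.set_printoptions(precision=1,suppress=True)
s=read_state()
for n in("scene","side","wrist"):
    z=np.load(f"pics/{n}0.npz");p,d=z["p"],z["d"];w=cloud(n,d,s)
    h=cv2.cvtColor(p,cv2.COLOR_BGR2HSV);H,S,V=[h[...,i].astype(int) for i in range(3)]
    for c,m in dict(orange=(H>6)&(H<17)&(S>200)&(V>120),yellow=(H>22)&(H<33)&(S>150)&(V>110),blue=(H>100)&(H<125)&(S>120)&(V>60)).items():
        k,l,st,ce=cv2.connectedComponentsWithStats(m.astype(np.uint8))
        for i in range(1,k):
            if st[i,4]<30: continue
            q=w[l==i];q=q[~np.isnan(q[:,0])]
            if len(q)<5: continue
            print(n,c,st[i],ce[i],"med",np.median(q,0),"lo",np.percentile(q,3,0),"hi",np.percentile(q,97,0))
    # board plane pts
    m=(w[...,2]>14)&(w[...,2]<25)&(S<60)&(V>120)
    q=w[m]; q=q[(abs(q[:,0]-550)<300)&(q[:,1]<50)&(q[:,1]>-400)]
    if len(q)>50:print(n,"board",len(q),np.median(q,0),cv2.minAreaRect(np.float32(q[:,:2])))
    # tall stuff
    t=w[(w[...,2]<4)&(w[...,2]>-6)];print("table z",np.median(t[:,2]))
E
```

```text
scene orange [191 140  17  11  88] [199.5 145.1] med [ 432.4 -158.1   37.5] lo [ 411.6 -174.    33.5] hi [ 454.7 -147.7   41.1]
scene yellow [232 151  15  10 115] [239.7 155.6] med [429.  -16.6  56. ] lo [411.  -34.6  51.7] hi [445.4   2.4  59.9]
scene yellow [416 153  13  10  68] [421.6 157.7] med [222.3 440.6 102.8] lo [211.  425.   96.2] hi [232.9 455.  105.4]
scene yellow [394 156  26  16 161] [407.3 162.7] med [262.6 415.6 102.8] lo [249.8 381.2  97.7] hi [276.6 445.  106.1]
scene yellow [390 170  17  11  83] [398.2 174.9] med [294.4 406.1  78.9] lo [283.5 386.1  74.1] hi [305.5 425.9  81.8]
scene yellow [400 175  28  26 351] [415.3 188.2] med [254.3 450.5  21.3] lo [202.5 425.1   4.3] hi [293.  477.9  29. ]
scene blue [  0 212  20  30 322] [  6.7 227.2] med [ 954.5 -295.8   79.2] lo [ 931.  -353.    75.9] hi [ 981.  -273.9  101.8]
scene blue [269 214  14  15 116] [275.8 219. ] med [620.1 225.6 102.9] lo [608.4 206.4  86.7] hi [632.  241.7 105.8]
scene blue [245 220  31  18 235] [260.7 228.8] med [665.7 213.1 103.2] lo [653.2 179.3  97.5] hi [678.2 242.8 106.1]
scene blue [244 2
[... 1590 characters left out ...]
de board 2592 [ 566.2 -175.    20.7] ((545.1923828125, -119.76411437988281), (296.85711669921875, 319.4983825683594), 77.659912109375)
table z 0.20196251528341236
wrist orange [448  10  60  19 247] [477.  19.] med [ 436.4 -150.2   21.9] lo [ 412.8 -155.6   13.7] hi [ 458.4 -144.9   33.6]
wrist yellow [ 457  145   52   46 1650] [485.1 168.1] med [428.7 -17.7  55. ] lo [409.8 -35.9  53. ] hi [446.4   0.2  56.5]
wrist blue [182 367  15  12  68] [186.6 373. ] med [713.8 194.9  63.7] lo [700.8 188.8  61.2] hi [717.2 202.3  76.8]
wrist board 13546 [ 581.1 -139.3   20.1] ((550.89208984375, -74.87857818603516), (373.96551513671875, 181.29327392578125), 0.32914578914642334)
table z 0.4556045147323573
```

```bash
python3 - <<'E'
import cv2
a=cv2.imread("pics/scene0.png")[120:280,100:320];b=cv2.imread("pics/side0.png")[150:350,270:440]
import numpy as np
a=cv2.resize(a,(440*1,320));b=cv2.resize(b,(340,400))
c=np.zeros((400,780,3),np.uint8);c[:320,:440]=a;c[:,440:]=b;cv2.imwrite("pics/crop1.png",c)
E
```

```text
(no output)
```

View pics/crop1.png

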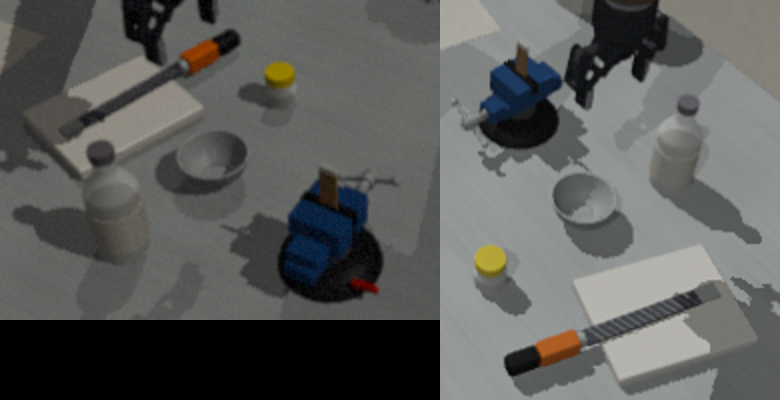

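```bash
python3 -m handwheel '[[0.17,0.145,0,0,0,-1.5708,1],[0.17,0.145,0,0,0,-1.5708,1],[0.17,0.145,0,0,0,-1.5708,1],[0.17,0.145,0,0,0,-1.5708,1],[0.17,0.145,0,0,0,-1.5708,1],[0.17,0.145,0,0,0,-1.5708,1],[0.17,0.145,0,0,0,-1.5708,1],[0.17,0.145,0,0,0,-1.5708,1],[0.17,0.145,0,0,0,-1.5708,1],[0.17,0.145,0,0,0,-1.5708,1]]'
python3 - <<'E'
from h import *
s,p,d=grab("wrist","w1");print(s["position"],s["ee_rot"],s["joints"])
E
```

```text
clock: 1.4
position: [479.8, -169.9, 231.1]
ee_rot: [1.0, -0.0, -0.0, -0.0]
contact_force: [0.1, 0.4, -0.2]
gripper_width: 85.3
grasp_force: 0.0
[ 479.7542109  -169.94525152  231.07499068] [ 9.99999840e-01 -4.81081105e-04 -2.90027553e-04 -7.28449817e-05] [-2.11520545e-02  1.87411753e-01 -2.71410835e-01 -1.49046077e-04
 -1.11255669e+00  1.59105219e+00]
```

View pics/w1.png

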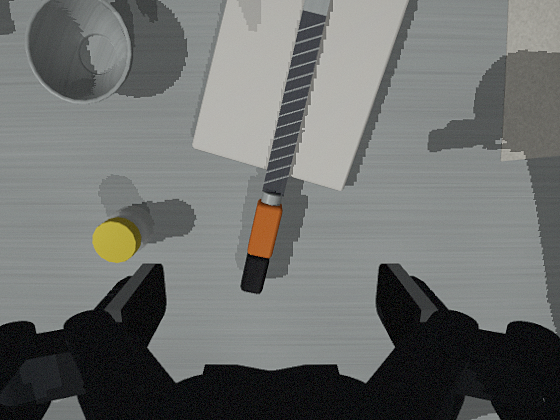

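```bash
cat >> h.py <<'E'
def load(tag):
    z=np.load(f"pics/{tag}.npz");return dict(ee_rot=z["q"],position=z["x"]),z["p"],z["d"]
def fileview(tag):
    s,p,d=load(tag);w=cloud("wrist",d,s);h=cv2.cvtColor(p,cv2.COLOR_BGR2HSV).astype(int)
    m=((h[...,0]>6)&(h[...,0]<17)&(h[...,1]>180)&(h[...,2]>90)).astype(np.uint8)
    k,l,st,ce=cv2.connectedComponentsWithStats(m);i=1+np.argmax(st[1:,4])
    q=w[(l==i)];q=q[q[:,2]>30]  # top face
    r=cv2.minAreaRect(np.float32(q[:,:2]));b=cv2.boxPoints(cv2.minAreaRect(np.argwhere(l==i)[:,::-1].astype(np.float32)))
    print(tag,"orange",ce[i],"top z",np.median(q[:,2]),"rect",r,"n",st[i,4])
    # blade: dark pixels with z 20..30 
    q2=w[(w[...,2]>22)&(w[...,2]<30)&(h[...,2]<110)&(h[...,1]<80)];q2=q2[(abs(q2[:,0]-530)<110)&(abs(q2[:,1]+150)<60)]
    for q_ in(q[:,:2],q2[:,:2]):
        v=cv2.fitLine(np.float32(q_),cv2.DIST_HUBER,0,.01,.01).ravel();v[:2]*=np.sign(v[0]);print("line",v,"yaw",np.arctan2(v[1],v[0]))
    return ce[i],s
E
python3 - <<'E'
from h import *
np.set_printoptions(precision=3,suppress=True)
fileview("w1")
E
```

```text
w1 orange [264.157 230.273] top z 36.374414890461395 rect ((431.43109130859375, -162.3045196533203), (25.534425735473633, 54.76417541503906), 77.3325424194336) n 1308
line [   0.977   -0.214  432.622 -162.419] yaw -0.21539226
line [   0.98    -0.199  553.438 -189.284] yaw -0.2002854
```

```bash
python3 -m handwheel '[[-0.039,-0.0055,0.1,0,0,0.217,1],[-0.039,-0.0055,0.1,0,0,0.217,1],[-0.039,-0.0055,0.1,0,0,0.217,1],[-0.039,-0.0055,0.1,0,0,0.217,1]]'
python3 - <<'E'
from h import *
np.set_printoptions(precision=3,suppress=True)
s,p,d=grab("wrist","w2")
v=[]
for t in("w1","w2"):
    c,s=fileview(t);o,r=rays("wrist",[c],s);v.append((o,r[0]))
print("tri orange",tri(v)); 
E
```

```text
clock: 1.95
position: [443.3, -164.8, 133.1]
ee_rot: [0.994, -0.108, 0.002, 0.0]
contact_force: [0.8, 0.2, -0.3]
gripper_width: 85.4
grasp_force: 0.0
w1 orange [264.157 230.273] top z 36.407739834242676 rect ((431.16680908203125, -162.13771057128906), (25.5345516204834, 54.7635612487793), 77.33243560791016) n 1308
line [   0.977   -0.214  432.358 -162.253] yaw -0.21540129
line [   0.98    -0.199  553.234 -189.09 ] yaw -0.20072873
w2 orange [272.328 226.153] top z 36.415774244480545 rect ((431.5360107421875, -162.7100372314453), (25.583507537841797, 54.7243766784668), 77.21990966796875) n 2610
line [   0.975   -0.224  432.698 -162.674] yaw -0.22609435
line [   0.977   -0.211  524.778 -183.811] yaw -0.2130622
tri orange [ 431.024 -162.251   30.389]
```

View pics/w2.png

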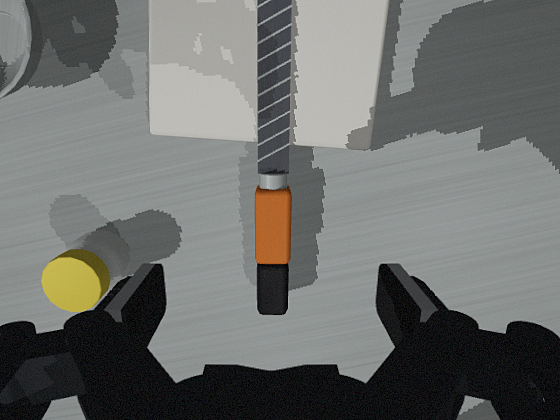

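```bash
python3 -m handwheel '[[0,0,0.04,0,0,0.005,1],[0,0,0.08,0,0,0.005,1],[0,0,0.11,0,0,0.005,1],[0,0,0.127,0,0,0.005,1],[0,0,0.127,0,0,0.005,1],[0,0,0.127,0,0,0.005,1]]'; python3 -m handwheel '[[0,0,0,0,0,0,-0.1],[0,0,0,0,0,0,-0.4],[0,0,0,0,0,0,-0.7],[0,0,0,0,0,0,-1],[0,0,0,0,0,0,-1],[0,0,0,0,0,0,-1],[0,0,0,0,0,0,-1]]'
```

```text
clock: 2.75
position: [443.0, -164.6, 5.7]
ee_rot: [0.994, -0.111, 0.002, -0.0]
contact_force: [0.4, 0.5, 0.7]
gripper_width: 85.4
grasp_force: 0.0
clock: 3.62
position: [441.1, -164.5, 4.7]
ee_rot: [0.994, -0.111, 0.0, 0.0]
contact_force: [-1.5, 1.8, 4.8]
gripper_width: 25.1
grasp_force: 62.9
```

```bash
python3 -m handwheel '[[0,0,-0.005,0,0,0,-1],[0,0,-0.015,0,0,0,-1],[0,0,-0.03,0,0,0,-1],[0,0,-0.06,0,0,0,-1],[0,0,-0.1,0,0,0,-1],[0,0,-0.14,0,0,0,-1],[0,0,-0.18,0,0,0,-1],[0,0,-0.22,0,0,0,-1],[0,0,-0.26,0,0,0,-1],[0,0,-0.26,0,0,0,-1]]'; python3 - <<'E'
from h import *
np.set_printoptions(precision=3,suppress=True)
s,p,d=grab("wrist","w3");w=cloud("wrist",d,s)
grab("side","s3");grab("scene","c3")
print(s["position"],s["contact_force"],s["wrist_torque"],s["gripper_width"])
T=np.linalg.inv(np.block([[R.from_quat(s["ee_rot"]).as_matrix(),s["position"][:,None]],[np.zeros(3),1]]))
t=w@T[:3,:3].T+T[:3,3]
m=(t[...,2]>-45)&(t[...,2]<10)&(abs(t[...,1])<25)&(t[...,0]>45)&(t[...,0]<240)
q=t[m];print(len(q),np.polyfit(q[:,0],q[:,2],1),np.polyfit(q[:,0],q[:,1],1),q[:,0].min(),q[:,0].max(),np.median(q,0))
E
```

```text
clock: 4.88
position: [442.3, -164.6, 267.9]
ee_rot: [0.994, -0.111, 0.004, -0.0]
contact_force: [0.3, 0.2, -2.0]
gripper_width: 25.4
grasp_force: 62.0
[ 442.265 -164.618  267.868] [ 0.346  0.164 -1.994] [0.027 0.194 0.032] 25.35305571432219
11955 [  0.003 -20.415] [ 0.009 -1.14 ] 45.00335006610413 101.69669162770782 [ 75.494  -0.531 -20.179]
```

View pics/w3.png

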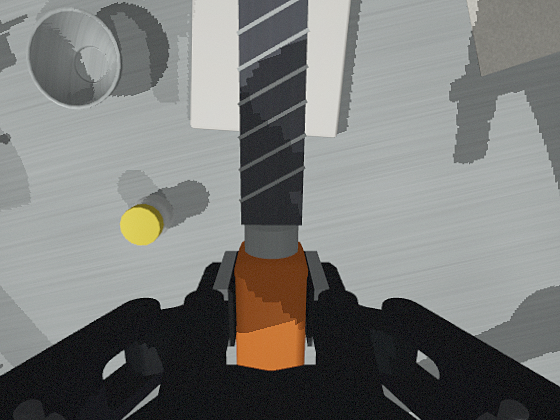

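```bash
python3 -m handwheel '[[0.006,-0.02,0,0,0,-0.015,-1],[0.018,-0.06,0,0,0,-0.05,-1],[0.031,-0.1,0,0,0,-0.08,-1],[0.043,-0.14,0,0,0,-0.11,-1],[0.055,-0.18,0,0,0,-0.14,-1],[0.068,-0.22,0,0,0,-0.17,-1],[0.08,-0.26,0,0,0,-0.2,-1],[0.09,-0.29,0,0,0,-0.215,-1],[0.094,-0.303,0,0,0,-0.222,-1],[0.094,-0.303,0,0,0,-0.222,-1]]'; python3 - <<'E'
from h import *
np.set_printoptions(precision=3,suppress=True)
s,p,d=grab("wrist","w4");w=cloud("wrist",d,s)
print(s["position"],s["ee_rot"],s["gripper_width"],s["joints"])
E
```

```text
clock: 6.28
position: [598.9, 110.6, 262.6]
ee_rot: [1.0, 0.0, -0.002, 0.001]
contact_force: [-0.7, -0.6, -1.2]
gripper_width: 25.1
grasp_force: 61.9
[598.89  110.564 262.57 ] [ 1.     0.    -0.002  0.001] 25.124310133018273 [ 0.448  0.34   0.02  -0.    -1.254  1.124]
```

View pics/w4.png

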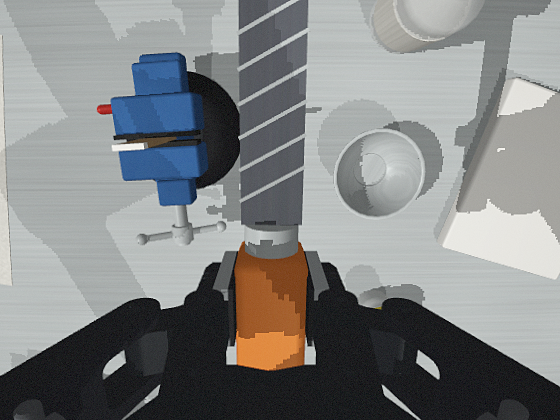

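```bash
python3 -m handwheel '[[0,-0.02,0,0,0,0,-1],[0,-0.06,0,0,0,0,-1],[0,-0.1,0,0,0,0,-1],[0,-0.14,0,0,0,0,-1],[0,-0.17,0,0,0,0,-1],[0,-0.18,0,0,0,0,-1],[0,-0.18,0,0,0,0,-1],[0,-0.18,0,0,0,0,-1]]'; cat >> h.py <<'E'
def vise(tag,n="wrist"):
    s,p,d=load(tag);w=cloud(n,d,s);h=cv2.cvtColor(p,cv2.COLOR_BGR2HSV).astype(int)
    near=(np.hypot(w[...,0]-645,w[...,1]-205)<60)
    m=near&(w[...,2]>101)&(w[...,2]<109)&(h[...,0]>100)&(h[...,0]<125)&(h[...,1]>100)
    q=np.float32(w[m][:,:2]);print(tag,"jaws z",np.median(w[m][:,2]),cv2.minAreaRect(q),len(q))
    m=near&(w[...,2]>145)&(w[...,2]<180)
    q=w[m]; print("high z pct",np.percentile(q[:,2],[5,25,50,75,95]),len(q))
    zt=np.percentile(q[:,2],90);m&=(w[...,2]>zt-2.5)&(h[...,1]<70)
    m=cv2.morphologyEx(m.astype(np.uint8),cv2.MORPH_OPEN,np.ones((3,3)))>0
    q=w[m];print("top",len(q),np.median(q,0),cv2.minAreaRect(np.float32(q[:,:2])))
    v,u=np.nonzero(m);r=cv2.minAreaRect(np.float32(np.c_[u,v]));print("px",r);return r,s
E
python3 - <<'E'
from h import *
np.set_printoptions(precision=3,suppress=True)
s,p,d=grab("wrist","w5")
print(s["position"],s["joints"])
v=[]
for t in("w4","w5"):
    r,s=vise(t);o,k=rays("wrist",[r[0]],s);v.append((o,k[0]))
print("tri",tri(v))
E
```

```text
clock: 7.32
position: [599.4, 289.3, 264.5]
ee_rot: [1.0, -0.001, -0.0, 0.0]
contact_force: [0.0, -0.1, -2.1]
gripper_width: 24.6
grasp_force: 61.9
[599.449 289.346 264.47 ] [ 0.692  0.437  0.173  0.    -1.307  0.877]
w4 jaws z 102.28603866669533 ((645.3638305664062, 208.1602783203125), (70.13121032714844, 69.0303726196289), 2.8014912605285645) 5143
high z pct [147.426 157.655 163.185 163.889 164.44 ] 301
top 194 [644.131 207.887 163.671] ((643.890625, 208.08566284179688), (4.135463714599609, 21.80879783630371), 2.766078233718872)
px ((128.02149963378906, 146.4513702392578), (6.231035232543945, 32.05891036987305), 87.27368927001953)
w5 jaws z 102.08474123832536 ((645.3840942382812, 209.4598846435547), (69.99750518798828, 69.06871795654297), 2.618116855621338) 4810
high z pct [147.522 157.002 162.875 163.475 164.359] 310
top 200 [644.17  208.305 163.279] ((643.9705810546875, 208.2837371826172), (4.230913162231445, 22.11090660095215), 3.1658692359924316)
px ((390.48895263671875, 147.2900390625), (6.201942443847656, 31.32506561279297), 86.98721313476562)
tri [643.924 208.296 163.101]
```

```bash
python3 - <<'E'
from h import *
np.set_printoptions(precision=4,suppress=True)
for tag in("w3","w4","w5"):
    s,p,d=load(tag);w=cloud("wrist",d,s)
    t=(w-s["position"])@R.from_quat(s["ee_rot"]).as_matrix()
    m=(t[...,2]>-30)&(t[...,2]<-10)&(abs(t[...,1])<18)&(t[...,0]>35)
    q=t[m];xs=[];c=[];wd=[]
    for x in np.arange(40,100,5):
        a=q[abs(q[:,0]-x)<2.5];xs.append(x);c.append((a[:,1].max()+a[:,1].min())/2);wd.append(np.ptp(a[:,1]))
    f=np.polyfit(xs,c,1);print(tag,"z fit",np.polyfit(q[:,0],q[:,2],1),"centre",f,"at100",np.polyval(f,100),"w",np.mean(wd))
    # heel: column profile
    k=np.nanmedian(t[:,265:280],1)[200:270];g=p[200:270,262:282].mean((1,2))
    i=np.argmax(np.abs(np.diff(cv2.blur(g[:,None],(1,3)).ravel()[:40])));print("heel tool x",k[i],"row",200+i,"z around",k[i-3:i+6:2,2])
E
```

```text
w3 z fit [  0.003  -20.4001] centre [ 0.0048 -0.8017] at100 -0.31866189742962103 w 22.64150107218512
heel tool x [ 28.2839  -0.3518 -20.3512] row 224 z around [-20.1076 -20.4747 -20.3789 -22.6108 -24.8725]
w4 z fit [  0.0026 -20.3374] centre [ 0.0087 -1.0326] at100 -0.16411159798151265 w 22.595468390564065
heel tool x [ 27.8752  -0.3681 -25.9174] row 230 z around [-22.9804 -24.8687 -27.3449 -27.4585 -27.5316]
w5 z fit [  0.0026 -20.3144] centre [ 0.0071 -0.9295] at100 -0.21604341855416076 w 22.57420695693902
heel tool x [ 27.9394  -0.3676 -26.1095] row 230 z around [-22.7101 -24.9776 -26.9386 -27.6041 -27.7243]
```

```bash
python3 -m handwheel '[[-0.01,0.007,0,0,0,-0.01,-1],[-0.035,0.023,0,0,0,-0.02,-1],[-0.065,0.042,0,0,0,-0.03,-1],[-0.095,0.062,0,0,0,-0.04,-1],[-0.12,0.078,0,0,0,-0.05,-1],[-0.136,0.088,0.01,0,0,-0.055,-1],[-0.141,0.0915,0.03,0,0,-0.055,-1],[-0.141,0.0915,0.055,0,0,-0.055,-1],[-0.141,0.0915,0.075,0,0,-0.055,-1],[-0.141,0.0915,0.085,0,0,-0.055,-1]]';python3 -m handwheel '[[0,0,0,0,0,0,-1],[0,0,0,0,0,0,-1],[0,0,0,0,0,0,-1]]'; python3 - <<'E'
from h import *
s=read_state();print(s["wrist_torque"],R.from_quat(s["ee_rot"]).as_rotvec(),s["position"])
s,p,d=grab("side","s6");grab("scene","c6")
a=cv2.resize(p[130:250,230:390],(640,480),interpolation=cv2.INTER_CUBIC);cv2.imwrite("pics/s6c.png",a)
E
```

```text
clock: 8.62
position: [457.5, 197.7, 178.7]
ee_rot: [1.0, 0.027, -0.0, 0.0]
contact_force: [-0.4, -0.1, -1.3]
gripper_width: 24.9
grasp_force: 61.9
clock: 9.0
position: [458.8, 199.2, 180.1]
ee_rot: [1.0, 0.028, 0.001, -0.001]
contact_force: [-0.8, 0.7, -2.2]
gripper_width: 25.4
grasp_force: 61.9
[-0.06047168  0.18596304  0.0709429 ] [-3.13939183e+00 -8.65642064e-02 -2.22021401e-03] [458.77662188 199.17191467 180.13460683]
```

View pics/s6c.png

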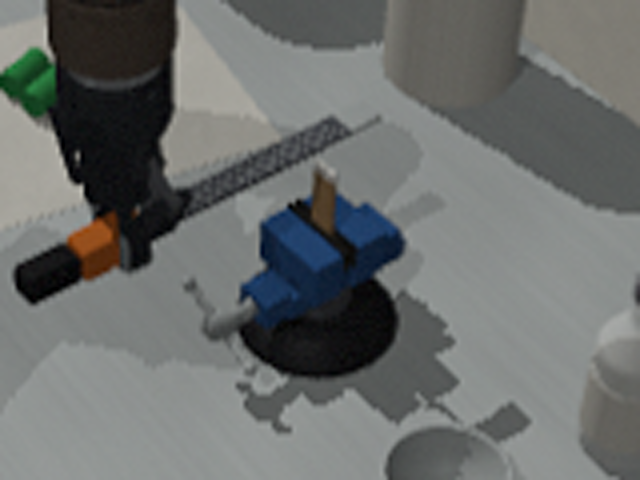

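```bash
python3 -m handwheel '[[0,0.0005,0.01,0,0,0,-1],[0,0.0005,0.02,0,0,0,-1],[0,0.0005,0.026,0,0,0,-1],[0,0.0005,0.028,0,0,0,-1],[0,0.0005,0.028,0,0,0,-1],[0,0.0005,0.028,0,0,0,-1]]'; for i in 1 2; do :; done; python3 -m handwheel '[[0,0,0.001,0,0,0,-1],[0,0,0.001,0,0,0,-1]]';python3 -m handwheel '[[0,0,0.001,0,0,0,-1],[0,0,0.001,0,0,0,-1]]'
```

```text
clock: 9.85
position: [458.6, 198.6, 151.6]
ee_rot: [1.0, 0.028, 0.0, -0.0]
contact_force: [0.2, 0.1, -2.2]
gripper_width: 25.4
grasp_force: 62.0
clock: 10.1
position: [458.4, 198.4, 150.4]
ee_rot: [1.0, 0.027, 0.0, -0.0]
contact_force: [-0.5, -0.7, -1.6]
gripper_width: 24.9
grasp_force: 62.0
clock: 10.35
position: [458.4, 198.4, 149.2]
ee_rot: [1.0, 0.027, -0.0, 0.0]
contact_force: [-0.2, 0.3, -1.8]
gripper_width: 25.0
grasp_force: 62.0
```

```bash
cat > f.py <<'E'
from bench import read_state
s=read_state();print("F",s["contact_force"].round(1),"T",s["wrist_torque"].round(2),"z",s["position"].round(1))
E
python3 -m handwheel '[[0,0,0.0005,0,0,0,-1],[0,0,0.001,0,0,0,-1]]' | sed -n 4p; python3 f.py;python3 -m handwheel '[[0,0,0.0005,0,0,0,-1],[0,0,0.0005,0,0,0,-1]]'| sed -n 4p; python3 f.py
```

```text
contact_force: [-0.6, -1.1, -0.8]
F [-0.6 -1.1 -0.8] T [-0.05  0.09 -0.04] z [458.5 198.4 148.4]
contact_force: [-1.2, 0.3, -0.2]
F [-1.2  0.3 -0.2] T [-0.08  0.08 -0.02] z [458.6 198.5 148. ]
```

```bash
for z in 1; do python3 -m handwheel '[[0,0,0.0006,0,0,0,-1],[0,0,0.0006,0,0,0,-1]]'| sed -n 4p; python3 f.py;python3 -m handwheel '[[0,0,0.0006,0,0,0,-1],[0,0,0.0006,0,0,0,-1]]'| sed -n 4p; python3 f.py; done
```

```text
contact_force: [-0.2, 0.4, 0.4]
F [-0.2  0.4  0.4] T [-0.1  -0.04 -0.05] z [458.7 198.5 147.5]
contact_force: [-1.3, -0.8, 2.3]
F [-1.3 -0.8  2.3] T [-0.14 -0.16 -0.07] z [458.7 198.6 146.9]
```

```bash
python3 -m handwheel '[[0.006,0,-0.0001,0,0,0,-1],[0.017,0.0001,-0.0002,0,0,0,-1],[0.029,0.0002,-0.0003,0,0,0,-1],[0.040,0.0003,-0.0004,0,0,0,-1]]'; python3 f.py
```

```text
clock: 11.85
position: [499.4, 200.4, 147.1]
ee_rot: [1.0, 0.027, 0.0, -0.0]
contact_force: [-3.1, 0.4, 2.7]
gripper_width: 25.2
grasp_force: 62.6
F [-3.1  0.4  2.7] T [0.01 0.36 0.06] z [499.4 200.4 147.1]
```

```bash
python3 -m handwheel '[[0.012,0.0001,-0.0002,0,0,0,-1],[0.024,0.0002,-0.0004,0,0,0,-1],[0.036,0.0003,-0.0005,0,0,0,-1]]'; python3 f.py
```

```text
clock: 12.22
position: [535.1, 201.9, 147.5]
ee_rot: [1.0, 0.027, -0.0, 0.0]
contact_force: [-3.2, -0.5, 3.6]
gripper_width: 25.6
grasp_force: 62.6
F [-3.2 -0.5  3.6] T [ 0.01  0.58 -0.04] z [535.1 201.9 147.5]
```

```bash
python3 -m handwheel '[[0.012,0.0001,-0.0003,0,0,0,-1],[0.024,0.0002,-0.0006,0,0,0,-1],[0.036,0.0003,-0.0008,0,0,0,-1]]'; python3 f.py;  python3 -m handwheel '[[0.002,0,-0.006,0,0,0,-1],[0.002,0,-0.02,0,0,0,-1],[0.002,0,-0.03,0,0,0,-1],[0.002,0,-0.03,0,0,0,-1]]'
```

```text
clock: 12.6
position: [570.9, 203.6, 148.1]
ee_rot: [1.0, 0.027, -0.0, 0.0]
contact_force: [-2.6, -0.1, 1.2]
gripper_width: 25.2
grasp_force: 62.6
F [-2.6 -0.1  1.2] T [ 0.03  0.66 -0.03] z [570.9 203.6 148.1]
clock: 13.1
position: [572.7, 204.2, 179.9]
ee_rot: [1.0, 0.028, 0.001, -0.001]
contact_force: [0.0, -0.3, -2.2]
gripper_width: 25.4
grasp_force: 61.9
```

```bash
python3 -m handwheel '[[-0.01,0,0,0,0,0,-1],[-0.035,0,0,0,0,0,-1],[-0.065,-0.0005,0,0,0,0,-1],[-0.095,-0.0008,0,0,0,0,-1],[-0.11,-0.0009,0,0,0,0,-1],[-0.114,-0.0009,0,0,0,0,-1],[-0.114,-0.0009,0,0,0,0,-1],[-0.114,-0.0009,0,0,0,0,-1]]'; cat > g.py <<'E'
from h import *
import sys
np.set_printoptions(precision=4,suppress=True)
s,p,d=grab("wrist",sys.argv[1]);w=cloud("wrist",d,s);t=(w-s["position"])@R.from_quat(s["ee_rot"]).as_matrix()
m=(t[...,2]>-30)&(t[...,2]<-10)&(abs(t[...,1])<18)&(t[...,0]>35);q=t[m];xs=np.arange(40,100,5)
c=[np.mean([q[abs(q[:,0]-x)<2.5,1].max(),q[abs(q[:,0]-x)<2.5,1].min()]) for x in xs]
print("z fit",np.polyfit(q[:,0],q[:,2],1),"centre",np.polyfit(xs,c,1),s["position"],R.from_quat(s["ee_rot"]).as_matrix()[:,0])
E
python3 g.py w7
```

```text
clock: 14.1
position: [459.1, 198.6, 178.2]
ee_rot: [1.0, 0.027, 0.0, -0.0]
contact_force: [0.5, 0.2, -1.9]
gripper_width: 25.0
grasp_force: 61.9
z fit [  0.0017 -20.324 ] centre [ 0.007  -0.8887] [459.1399 198.6056 178.2122] [0.9985 0.0547 0.0003]
```

```bash
python3 -m handwheel '[[0,0,0.01,0,0,0,-1],[0,0,0.022,0,0,0,-1],[0,0,0.028,0,0,0,-1],[0,0,0.03,0,0,0,-1],[0,0,0.031,0,0,0,-1],[0,0,0.0317,0,0,0,-1],[0,0,0.0317,0,0,0,-1]]'; python3 f.py
```

```text
clock: 15.02
position: [458.7, 198.5, 147.1]
ee_rot: [1.0, 0.027, 0.001, -0.0]
contact_force: [-1.4, -1.0, 1.1]
gripper_width: 25.3
grasp_force: 62.4
F [-1.4 -1.   1.1] T [-0.35 -0.06 -0.19] z [458.7 198.5 147.1]
```

```bash
python3 -m handwheel '[[0.006,0,-0.0001,0,0,0,-1],[0.017,0.0001,-0.0002,0,0,0,-1],[0.029,0.0002,-0.0004,0,0,0,-1],[0.041,0.0003,-0.0006,0,0,0,-1],[0.053,0.0004,-0.0008,0,0,0,-1],[0.065,0.0005,-0.001,0,0,0,-1],[0.077,0.0006,-0.0012,0,0,0,-1],[0.089,0.0007,-0.0014,0,0,0,-1],[0.101,0.0008,-0.0015,0,0,0,-1],[0.112,0.0009,-0.0016,0,0,0,-1]]'; python3 f.py;  python3 -m handwheel '[[0.002,0,-0.006,0,0,0,-1],[0.002,0,-0.02,0,0,0,-1],[0.002,0,-0.03,0,0,0,-1],[0.002,0,-0.03,0,0,0,-1]]'
```

```text
clock: 16.27
position: [571.0, 203.6, 148.1]
ee_rot: [1.0, 0.027, -0.0, 0.0]
contact_force: [-2.6, -0.7, 2.0]
gripper_width: 25.2
grasp_force: 62.5
F [-2.6 -0.7  2. ] T [-0.06  0.72 -0.  ] z [571.  203.6 148.1]
clock: 16.77
position: [572.7, 204.2, 179.8]
ee_rot: [1.0, 0.028, 0.001, -0.001]
contact_force: [0.2, 0.4, -1.8]
gripper_width: 25.2
grasp_force: 61.9
```

```bash
python3 -m handwheel '[[-0.01,0,0,0,0,0,-1],[-0.035,0,0,0,0,0,-1],[-0.065,-0.0005,0,0,0,0,-1],[-0.095,-0.0008,0,0,0,0,-1],[-0.11,-0.0009,0,0,0,0,-1],[-0.114,-0.0009,0,0,0,0,-1],[-0.114,-0.0009,0,0,0,0,-1],[-0.114,-0.0009,0,0,0,0,-1]]'; python3 -m handwheel '[[0,0,0.01,0,0,0,-1],[0,0,0.022,0,0,0,-1],[0,0,0.028,0,0,0,-1],[0,0,0.03,0,0,0,-1],[0,0,0.031,0,0,0,-1],[0,0,0.0317,0,0,0,-1],[0,0,0.0317,0,0,0,-1]]'; python3 f.py
```

```text
clock: 17.77
position: [459.1, 198.6, 178.1]
ee_rot: [1.0, 0.027, 0.0, 0.0]
contact_force: [0.4, -0.4, -2.4]
gripper_width: 25.1
grasp_force: 61.9
clock: 18.65
position: [458.7, 198.5, 147.0]
ee_rot: [1.0, 0.027, 0.001, -0.0]
contact_force: [-1.3, -0.7, 1.6]
gripper_width: 25.1
grasp_force: 62.4
F [-1.3 -0.7  1.6] T [-0.22 -0.1  -0.12] z [458.7 198.5 147. ]
```

Third stroke.

```bash
python3 -m handwheel '[[0.006,0,-0.0001,0,0,0,-1],[0.017,0.0001,-0.0002,0,0,0,-1],[0.029,0.0002,-0.0004,0,0,0,-1],[0.041,0.0003,-0.0006,0,0,0,-1],[0.053,0.0004,-0.0008,0,0,0,-1],[0.065,0.0005,-0.001,0,0,0,-1],[0.077,0.0006,-0.0012,0,0,0,-1],[0.089,0.0007,-0.0014,0,0,0,-1],[0.101,0.0008,-0.0015,0,0,0,-1],[0.112,0.0009,-0.0016,0,0,0,-1]]'; python3 f.py;  python3 -m handwheel '[[0.002,0,-0.006,0,0,0,-1],[0.002,0,-0.02,0,0,0,-1],[0.002,0,-0.04,0,0,0,-1],[0.002,0,-0.08,0,0,0,-1],[0.002,0,-0.1,0,0,0,-1],[0.002,0,-0.1,0,0,0,-1]]'; python3 - <<'E'
from h import *
s,p,d=load("w1")
q=[]
for t in("w1","w2","w3","w4"):
    s,p,d=load(t);w=cloud("wrist",d,s)
    m=(w[...,2]>17)&(w[...,2]<23)&(abs(w[...,0]-560)<140)&(w[...,1]<-85)&(w[...,1]>-300)&(p.max(2)>100)&(np.ptp(p.astype(int),axis=2)<40)
    m=cv2.morphologyEx(m.astype(np.uint8),cv2.MORPH_OPEN,np.ones((5,5)))>0
    q.append(w[m]);print(t,m.sum(),cv2.minAreaRect(np.float32(w[m][:,:2])) if m.sum()>50 else "")
q=np.vstack(q);print("all",cv2.minAreaRect(np.float32(q[:,:2])))
E
```

```text
clock: 19.9
position: [570.9, 203.6, 148.0]
ee_rot: [1.0, 0.027, -0.0, 0.0]
contact_force: [-3.2, 0.7, 3.4]
gripper_width: 25.1
grasp_force: 62.6
F [-3.2  0.7  3.4] T [ 0.01  0.74 -0.03] z [570.9 203.6 148. ]
clock: 20.65
position: [572.9, 204.3, 250.7]
ee_rot: [1.0, 0.028, 0.002, -0.001]
contact_force: [0.1, -0.1, -2.7]
gripper_width: 25.2
grasp_force: 62.0
w1 25034 ((580.5922241210938, -192.00364685058594), (159.55072021484375, 186.48321533203125), 73.55033111572266)
w2 27876 ((538.61865234375, -180.106689453125), (159.36532592773438, 98.64861297607422), 73.85401153564453)
w3 10993 ((557.1827392578125, -185.46568298339844), (159.6648406982422, 136.49000549316406), 73.60660552978516)
w4 15219 ((587.68115234375, -192.62664794921875), (158.96640014648438, 199.93359375), 74.02001190185547)
all ((587.115234375, -193.33566284179688), (161.43756103515625, 199.70230102539062), 73.57647705078125)
```

```bash
python3 -m handwheel '[[-0.008,0.02,0,0,0,0.015,-1],[-0.023,0.06,0,0,0,0.045,-1],[-0.04,0.105,0,0,0,0.08,-1],[-0.058,0.15,0,0,0,0.11,-1],[-0.075,0.195,0,0,0,0.145,-1],[-0.092,0.24,0,0,0,0.18,-1],[-0.109,0.285,0,0,0,0.21,-1],[-0.125,0.325,0,0,0,0.24,-1],[-0.136,0.352,0,0,0,0.26,-1],[-0.14,0.364,0,0,0,0.27,-1]]'; python3 -m handwheel '[[0,0,0.02,0,0,0,-1],[0,0,0.06,0,0,0,-1],[0,0,0.1,0,0,0,-1],[0,0,0.14,0,0,0,-1],[0,0,0.17,0,0,0,-1],[0,0,0.19,0,0,0,-1],[0,0,0.2,0,0,0,-1],[0,0,0.2,0,0,0,-1],[0,0,0.2,0,0,0,-1]]'; python3 g.py w8
```

```text
clock: 21.9
position: [450.3, -168.9, 247.0]
ee_rot: [0.994, -0.109, -0.001, -0.0]
contact_force: [-0.3, -1.3, -1.8]
gripper_width: 25.5
grasp_force: 61.9
clock: 23.02
position: [453.2, -167.4, 48.9]
ee_rot: [0.994, -0.107, 0.001, 0.0]
contact_force: [0.2, -1.1, -1.6]
gripper_width: 25.7
grasp_force: 61.9
z fit [  0.0023 -20.3889] centre [ 0.0064 -1.0448] [ 453.2055 -167.4121   48.8836] [ 0.9771 -0.213   0.0017]
```

```bash
python3 -m handwheel '[[0,0,0.015,0,0,0,-1],[0,0,0.03,0,0,0,-1],[0,0,0.038,0,0,0,-1],[0,0,0.041,0,0,0,-1],[0,0,0.043,0,0,0,-1],[0,0,0.043,0,0,0,-1],[0,0,0.043,0,0,0,-1]]'; python3 f.py; python3 -m handwheel '[[0,0,0.0005,0,0,0,-1],[0,0,0.001,0,0,0,-1],[0,0,0.001,0,0,0,-1]]' >/dev/null; python3 f.py
```

```text
clock: 23.95
position: [452.8, -167.4, 5.4]
ee_rot: [0.994, -0.107, 0.0, -0.0]
contact_force: [-0.3, -0.2, -1.8]
gripper_width: 25.1
grasp_force: 62.0
F [-0.3 -0.2 -1.8] T [0.02 0.17 0.03] z [ 452.8 -167.4    5.4]
F [-2.3 -0.   4.5] T [0.16 0.42 0.01] z [ 452.7 -167.4    4.7]
```

```bash
python3 -m handwheel '[[0,0,0,0,0,0,-0.3],[0,0,0,0,0,0,0],[0,0,0,0,0,0,0.4],[0,0,0,0,0,0,1],[0,0,0,0,0,0,1],[0,0,0,0,0,0,1],[0,0,0,0,0,0,1]]';python3 -m handwheel '[[0,0,-0.01,0,0,0,1],[0,0,-0.03,0,0,0,1],[0,0,-0.06,0,0,0,1],[0,0,-0.1,0,0,0,1],[0,0,-0.14,0,0,0,1],[0,0,-0.18,0,0,0,1],[0,0,-0.2,0,0,0,1],[0,0,-0.2,0,0,0,1],[0,0,-0.2,0,0,0,1]]'; python3 - <<'E'
from h import *
grab("wrist","w9");fileview("w9")
s,p,d=grab("side","s9");q,r,t=grab("scene","c9")
c=np.vstack([cv2.resize(cv2.imread("pics/w9.png"),(400,300)),np.zeros((1,400,3),np.uint8),p[140:340,160:560]]);cv2.imwrite("pics/end.png",c)
E
```

```text
clock: 25.2
position: [452.5, -167.4, 4.1]
ee_rot: [0.994, -0.107, -0.0, -0.0]
contact_force: [0.4, -0.4, -0.2]
gripper_width: 85.8
grasp_force: 0.0
clock: 26.32
position: [451.6, -167.2, 203.3]
ee_rot: [0.994, -0.107, -0.001, -0.0]
contact_force: [-0.1, 0.9, -0.6]
gripper_width: 85.9
grasp_force: 0.0
w9 orange [270.43799153 198.33938294] top z 36.474350524755664 rect ((443.17510986328125, -164.23452758789062), (24.889663696289062, 55.19236373901367), 77.2990951538086) n 1653
line [ 9.7618347e-01 -2.1694650e-01  4.4439236e+02 -1.6396631e+02] yaw -0.21868539
line [ 9.7653651e-01 -2.1535178e-01  5.4422644e+02 -1.8664226e+02] yaw -0.21705204
```

View pics/end.png

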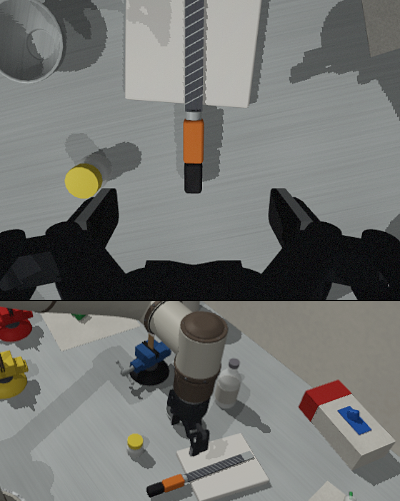

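The pictures show the file lying flat on the board with its handle over the near side. The jar, bowl and bottle look undisturbed, and the gripper is clear of everything.

```bash
python3 -c "from bench import job_done;print(job_done())"
```

```text
the job is handed in; nothing more can be done
None
```

I filed the strip end in three level forward strokes at about 3 to 6 N, lifting the file clear after each, then set it flat on the board before letting go; the job is handed in at about 26 s of the 72 s, with no verdict reported back.

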